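# Grip test of load-stop blocks at the packing bench

### The job

Grip-test the three wooden load-stop blocks: set each on its foot pad on the upper half of the tilted test board, above the dark line, and let it go, until all three are on the board together. Only then sort them: leave those that hold standing there, and push any block that slid down to the foot of the board through the sprung flap of the reject bin, so that it lies inside and the flap is shut again. Leave the tape roll and the small carton alone.

Things in the scene. Friction and masses are not known exactly. Their poses are not given: they have to be found in the camera images.
- block_a_mid (a point): One of three load-stop blocks that look alike: white-painted wooden block with a dark 4 mm foot pad under its whole underside; 60 (x) x 36 (y) x 46 (z) mm overall, 70 to 140 g. This point is its centre, 23 mm above its underside; z is up out of its top. Whether its pad grips or is glazed slick cannot be seen, only tested on the ramp
- block_b_mid (a point): Another of three load-stop blocks that look alike: white-painted wooden block with a dark 4 mm foot pad under its whole underside; 60 (x) x 36 (y) x 46 (z) mm overall, 70 to 140 g. This point is its centre, 23 mm above its underside; z is up out of its top. Whether its pad grips or is glazed slick cannot be seen, only tested on the ramp
- block_c_mid (a point): The third of three load-stop blocks that look alike: white-painted wooden block with a dark 4 mm foot pad under its whole underside; 60 (x) x 36 (y) x 46 (z) mm overall, 70 to 140 g. This point is its centre, 23 mm above its underside; z is up out of its top. Whether its pad grips or is glazed slick cannot be seen, only tested on the ramp
- board: Fixed tilted test board, grey laminate, 280 mm along its slope (24 degrees) x 280 mm wide. Origin: middle of its upper face, 74 mm above the table. x points uphill along the slope, y across it, z square out of the face. A dark line crosses it at x = 0; the upper half is x > 0. A block with a good pad stays where it is set; a slick one slides at once and stops at the foot within a second
- board_stop (a point): Middle of the plywood stop across the foot of the board, at its uphill face (board x = -140 mm), on the board's face; it is 24 mm high and catches what slides down. Axes as the board's
- bin: Fixed grey reject bin, 160 (x) x 170 (y) x 180 (z) mm outside, walls 10 mm, empty. Origin: centre of its underside; a fixed ledge covers its top from x = -70 to -36 mm; the only way in is the mouth beside it (106 (x) x 150 (y) mm), closed by the flap
- flap (a joint): Sprung aluminium flap in the bin's mouth: 0 shut, 1.4 rad fully open, swings down into the bin. It is 102 (bin x) x 142 (y) x 4 mm, upper face 4 mm below the rim, hinged along the bin's y at bin x = +70 mm; free edge at x = -34 mm. A block's weight at its middle does not open it: it needs about 2 N there (0.12 Nm), hardly more further open. Let go, it shuts itself in about 3 s
- bin_mouth (a point): Centre of the bin's mouth, level with its rim, 180 mm above the table, 17 mm along +x from the bin's centre; axes as the bin's. A block pushed down here against the flap, until its underside is about 60 mm below the rim, tilts the flap about 70 degrees; a block let go then drops past it
- tape_roll: Bystander: roll of tape standing flat, 90 mm across, 48 mm high; origin at the centre of its underside
- small_carton: Bystander: closed carton 90 x 120 x 50 mm; origin at the centre of its underside
Mind the look-alikes: they are no part of the job. What is shaped like the part that bears block_a_mid but purple or turquoise is not meant.

How it is judged:
By the outcome, as a careful person would: the job done as asked, in the order asked, and still so for the second after the job is handed in, with the robot touching nothing.
It also fails if it takes over 72 s, if anything falls off the work surface, if the arm or the gripper's body presses on something with over 40 N, if the wrist force passes 120 N, or if a joint passes its speed limit or range.

### The arm

A 6-joint arm with a two-finger parallel gripper is mounted at the origin on the work surface. World frame = base frame: x ahead of the robot, y to its left, z up, the work surface at z = 0. Lengths are in m, angles in degrees, forces in N, time in s.
With the tool pointing down it reaches from about 0.4 to 0.825 m from the base axis. Payload 7 kg.
Tool frame: the origin (TCP) lies at the very end of the fingers, on their centre line; the grasp point (between the pads) lies 19 mm behind it; x points along the fingers, z is the direction in which the jaws open and shut, and the axes are right-handed (so a half turn about x gives the same grasp; the last joint's range is limited). The gripper opens to 88 mm and grips with 3 to 60 N. Pads are 19 mm wide; open, the fingers measure 130 mm over their backs; the gripper's body (78 mm by 193 mm) begins 47 mm behind the grasp point.
Start: joints at [-47.435, 20.546, 0.682, 0, -70.136, -16.507], TCP at [0.296, -0.606, 0.227] pointing down, gripper open.
Joint ranges: [-176.03, 176.03], [-82.01, 121.73], [-58.28, 71.71], [-173.87, 95.51], [-174.79, -0.11], [-173.66, 173.66]. Speed limits (degrees/s): [136.94, 136.94, 172.46, 180, 180, 180].

### API

Orientations are given as [roll, pitch, yaw] about the fixed x, y, z axes, in that order (R = Rz(yaw) Ry(pitch) Rx(roll)).
In Python, from plant import * gives the robot as it stands.
- The arm moves only by the tool arm_command, never from a script. Its argument "commands" is one flat list of numbers, 5 for each row, row after row: the shift along the tool's x, y, z in mm, then the turn about the tool's x in degrees, then the opening in per cent of the stroke, from 0 (shut) to 100 (fully open). A call has 1 to 5 rows; each row shifts and turns the pose as measured when the row begins, along the tool's axes as they then stand; what a row does not reach is not made up. A row lasts 1/8 s, in which the tool goes at most 62.5 mm and 10.7 degrees, less where a joint would pass 70% of its speed; a pose out of reach is approached as far as the arm can. A call is refused whole if a number of a shift passes 62.5 or a number of a turn 10.7, either way. A call with a gripper value outside its range is refused whole. The fingers move at their own pace and stop on an object; the grip force is fixed at half the most. Time passes only in rows, so rows that do not move let the fingers close. It gives the time, the measured TCP pose, the force and the opening at its end, in the units of the state.
- get_obs(): the state, without advancing time (a new reading comes with each control period).
- snapshot(name): name is "side" or "top" or "wrist"; returns a dict with "frame" (420x560x3 uint8, blue, green, red), "fov_y" (degrees; the focal length in pixels is half the picture's height over the tangent of half this angle, whatever the lens; pixels are square), "cx", "cy" (the principal point, pixels), "world_to_cam" (4x4, takes a point from world to camera coordinates). Camera axes: x right, y up, looking along -z (the intrinsics and any distortion apply to the point x, -y, -z); pixel columns grow to the right and rows downward; lengths in m; the calibration is good to about 2 mm. A picture is of the moment at which its call begins. There is no depth.
- close_job(): hands the job in, once; it reports no verdict.
The state is a dict: "clock": time; "joint_pos": joint angles; "qvel": joint speeds; "tau": joint torques, N m; "tool_pos": TCP position; "orientation": TCP orientation; "force": force on the tool from outside, world axes, zero at the start; "moment": the same for the moment, N m; "opening": finger opening in m.
Only numpy, scipy, OpenCV 4.12 (cv2) and the standard library are available. Lean on these libraries where they do the work, as an engineer would, in place of code of your own. Each camera call takes 0.05 s, during which the arm holds its last target. There are 200 camera calls.

## Working session

There is one attempt and no reset: what is moved stays moved. The work goes in short steps, Python scripts to look and compute and a tool call to move; the robot and the scene stay as the last step left them, time stands still between calls to the robot, and variables do not carry over. Pictures are saved under pics/ and viewed, about 8 in all and at most 12, crops included, and the job is handed in when it is done.

Besides the shell and the picture viewer there is one more tool, called after "Call:" by a JSON object that holds its "api" and its "payload", one argument or row to a line. arm_command: Moves the arm, as the interface text tells. Its arguments: {"type":"object","properties":{"commands":{"type":"array"}},"required":["commands"]}

```bash
ls; mkdir -p pics; python3 - <<'E'
from plant import *
import cv2,numpy as np
o=get_obs();print(o)
for n in("top","side"):
    s=snapshot(n);cv2.imwrite(f"pics/{n}0.png",s["frame"]);print(n,{k:v for k,v in s.items() if k!="frame"})
    np.save(f"pics/{n}0.npy",s["frame"])
E
```

```text
pics
{'clock': 0.0, 'joint_pos': array([-4.74356958e+01,  2.05902752e+01,  6.33830361e-01, -2.11671854e-02,
       -7.01364719e+01, -1.65064666e+01]), 'qvel': array([-0.08704867, -0.03806358,  0.00641537,  0.0097207 , -0.01446789,
       -0.05736963]), 'tau': array([-1.24684384e-04, -5.82724643e+01,  2.93055296e+01,  6.99744165e+00,
        6.64417574e-03, -1.48662589e-04]), 'tool_pos': array([ 0.29626949, -0.60595238,  0.22563292]), 'orientation': array([  4.42046597,  89.9049757 , 120.47109521]), 'force': array([-0.88935454, -0.86216437,  0.57074182]), 'moment': array([ 0.04354146,  0.00701824, -0.02642246]), 'opening': 0.08770967902894257}
top {'fov_y': 52.33881825716489, 'cx': 282.6090945213532, 'cy': 209.81839032319266, 'world_to_cam': array([[-5.62014115e-03, -9.99416012e-01,  3.37053172e-02,
        -1.16993761e-01],
       [ 9.87433384e-01, -2.23003942e-04,  1.58035637e-01,
        -5.98778065e-01],
       [-1.57935830e-01,  3.41699380e-02,  9.86857988e-01,
        -1.04361003e+00],
       [ 0.00000000e+00,  0.00000000e+00,  0.00000000e+00,
         1.00000000e+00]])}
side {'fov_y': 57.86016693919366, 'cx': 286.96427826646146, 'cy': 205.54885182307902, 'world_to_cam': array([[-0.9788458 , -0.20437903,  0.00949302,  0.52211077],
       [ 0.14029928, -0.63672668,  0.75821847, -0.26235123],
       [-0.14891949,  0.74351082,  0.65193147, -0.81097525],
       [ 0.        ,  0.        ,  0.        ,  1.        ]])}
```

View pics/top0.png

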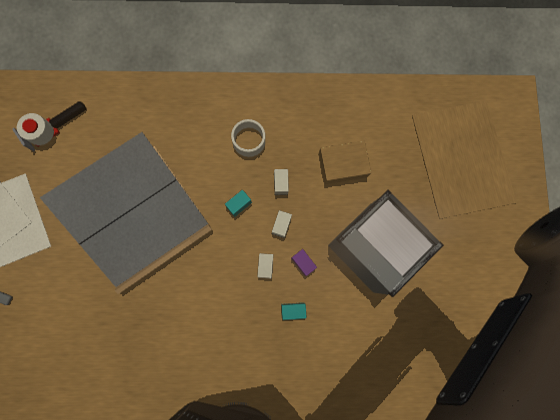

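View pics/side0.png

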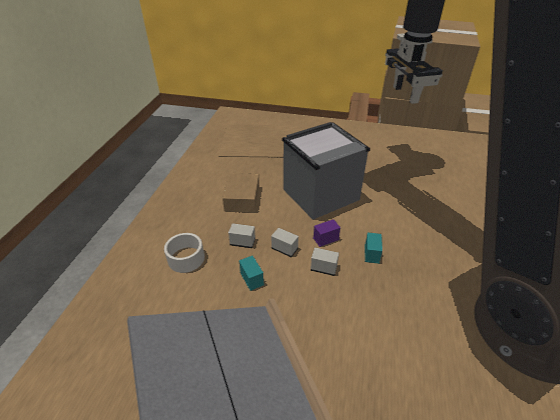

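White blocks sit in the top view at (281,182), (282,224) and (266,266). Things that could be mistaken for them are turquoise at (238,203) and (293,312), purple at (304,263), the white roll at (248,138) and the white cup at (33,127). The targets are the three white blocks. Next I measure them.

```bash
cat > h.py <<'E'
import numpy as np,cv2
from plant import *
def f(s): return 210/np.tan(np.radians(s["fov_y"]/2))
def ray(s,u,v):
    F=f(s);T=s["world_to_cam"];d=np.array([(u-s["cx"])/F,-(v-s["cy"])/F,-1.]);R=T[:3,:3]
    return -R.T@T[:3,3],R.T@d
def onz(s,u,v,z):
    c,d=ray(s,u,v);return c+d*(z-c[2])/d[2]
def proj(s,p):
    T=s["world_to_cam"];q=T[:3,:3]@np.asarray(p)+T[:3,3];F=f(s)
    return s["cx"]+F*q[0]/-q[2],s["cy"]-F*q[1]/-q[2]
def tri(s1,uv1,s2,uv2):
    c1,d1=ray(s1,*uv1);c2,d2=ray(s2,*uv2)
    t=np.linalg.lstsq(np.c_[d1,-d2],c2-c1,rcond=None)[0]
    a,b=c1+d1*t[0],c2+d2*t[1];return (a+b)/2,np.linalg.norm(a-b)
def blobs(m,lo,hi):
    cs=cv2.findContours(m.astype(np.uint8),cv2.RETR_EXTERNAL,cv2.CHAIN_APPROX_NONE)[0]
    return [c for c in cs if lo<cv2.contourArea(c)<hi]
def white(fr,v=165):
    h=cv2.cvtColor(fr,cv2.COLOR_BGR2HSV);return (h[...,2]>v)&(h[...,1]<50)
E
python3 - <<'E'
from h import *
s=snapshot("top");fr=s["frame"];e=snapshot("side")
cv2.imwrite("pics/crop1.png",cv2.resize(fr[160:300,220:420],None,fx=4,fy=4,interpolation=cv2.INTER_CUBIC))
for v in(150,180,200):
  for c in blobs(white(fr,v),150,6000):
    r=cv2.minAreaRect(c);b=cv2.boxPoints(r)
    P=np.array([onz(s,*p,.046)[:2] for p in b]);
    L=[np.linalg.norm(P[1]-P[0]),np.linalg.norm(P[2]-P[1])]
    E=P[1]-P[0] if L[0]>L[1] else P[2]-P[1]
    print(v,np.round(r[0]),P.mean(0).round(4),np.round(L,4),"yaw",np.degrees(np.arctan2(E[1],E[0])).round(1))
# board and bin corners by hand-read pixels
B=dict(tl=(42,198),tr=(143,133),br=(212,230),bl=(119,290))
g=cv2.cvtColor(fr,cv2.COLOR_BGR2GRAY)
h=cv2.cvtColor(fr,cv2.COLOR_BGR2HSV)
m=(h[...,1]<45)&(h[...,2]>50)&(h[...,2]<150)
for c in blobs(m,3000,60000):
    x=cv2.boundingRect(c); 
    if x[1]<90: continue
    print(x,cv2.contourArea(c),cv2.approxPolyDP(c,8,True)[:,0].tolist())
fe=e["frame"]
for c in blobs(white(fe,140),100,6000): print("side",cv2.boundingRect(c),np.round(cv2.minAreaRect(c)[0]))
# edge intrinsics
E
```

```text
150 [265. 265.] [ 0.4587 -0.0736] [0.0575 0.0338] yaw -4.2
150 [281. 223.] [ 0.5661 -0.1154] [0.0578 0.0333] yaw -18.4
150 [395. 237.] [ 0.529  -0.4054] [0.1108 0.1598] yaw -136.5
150 [ 13. 219.] [0.576  0.5579] [0.13   0.2047] yaw -157.1
150 [281. 180.] [ 0.6788 -0.1152] [0.0313 0.0559] yaw 179.6
150 [248. 135.] [ 0.7988 -0.0289] [0.0846 0.0824] yaw -89.6
150 [ 30. 126.] [0.8199 0.5355] [0.0683 0.0671] yaw -60.3
(342, 192, 100, 103) 4832.0 [[387, 192], [342, 242], [370, 271], [360, 277], [393, 294], [441, 245], [432, 248], [389, 200], [381, 205], [389, 196], [403, 206]]
(40, 133, 168, 153) 13098.0 [[142, 133], [40, 197], [115, 285], [207, 223]]
side (311, 248, 28, 15) [325. 255.]
side (164, 233, 38, 27) [182. 246.]
side (272, 228, 26, 16) [284. 236.]
side (228, 224, 26, 12) [241. 229.]
side (291, 128, 62, 29) [322. 141.]
```

View pics/crop1.png

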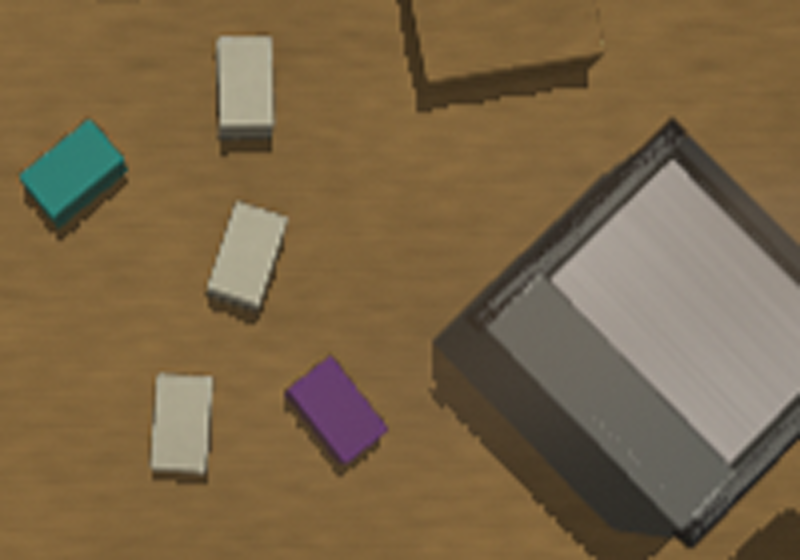

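```bash
python3 - <<'E'
from h import *
s=snapshot("top");fr=s["frame"];e=snapshot("side")
print("cam",ray(s,0,0)[0].round(3),ray(e,0,0)[0].round(3))
a=onz(s,41,197.5,.131);b=onz(s,142.5,133,.131);print("upper edge",a,b,np.linalg.norm(a-b))
c=onz(s,212,227,.017);d=onz(s,117,289,.017);print("lower",c,d,np.linalg.norm(c-d))
y=(a-b)/np.linalg.norm(a-b); print("y yaw",np.degrees(np.arctan2(y[1],y[0])), "upperlen-horizontal", (a+b)[:2]/2-(c+d)[:2]/2, np.linalg.norm((a+b)[:2]/2-(c+d)[:2]/2), .28*np.cos(np.radians(24)))
# line ends
p=onz(s,80,243,.074);q=onz(s,175.5,180,.074);print("line",p,q,np.linalg.norm(p-q),(p+q)/2)
# flap rectangle
for cc in blobs(white(fr,150),3000,9000):
    r=cv2.minAreaRect(cc);B=cv2.boxPoints(r);P=np.array([onz(s,*x,.176)[:2] for x in B])
    print("flap px",B.round(1).tolist());print(P.round(4),P.mean(0),np.linalg.norm(P[1]-P[0]),np.linalg.norm(P[2]-P[1]))
for n,x in dict(top=(388,191),left=(329,243),right=(442,243),bot=(391,295)).items(): print(n,onz(s,*x,.18).round(4))
# blocks in both
for A,Bp in(((265,265),(325,255)),((281,223),(284,236)),((281,180),(241,229))): print(tri(s,A,e,Bp))
for x in((329,243),):pass
fe=e["frame"]
cv2.imwrite("pics/side_bin.png",cv2.resize(np.vstack([fe[110:225,270:390]]),None,fx=5,fy=5,interpolation=cv2.INTER_CUBIC))
# carton, tape
print("carton",[onz(s,*x,.05).round(3) for x in((320,148),(367,141),(371,172),(325,180))],"tape",onz(s,248,135,.048))
E
```

```text
cam [ 0.426 -0.081  1.128] [0.427 0.543 0.723]
upper edge [0.61461164 0.44739433 0.131     ] [0.77277513 0.22051834 0.131     ] 0.27656537673559944
lower [0.55838194 0.06434441 0.017     ] [0.40110467 0.29999913 0.017     ] 0.28331834150155755
y yaw 124.8817515064017 upperlen-horizontal [0.21395008 0.15178456] 0.26232268319883467 0.25579272813992826
line [0.51295816 0.37532213 0.074     ] [0.67029053 0.15032777 0.074     ] 0.2745467873113252 [0.59162435 0.26282495 0.074     ]
flap px [[-25.799999237060547, 191.39999389648438], [25.0, 173.60000610351562], [50.900001525878906, 247.60000610351562], [0.10000000149011612, 265.3999938964844]]
[[0.6198 0.5701]
 [0.6606 0.4632]
 [0.4947 0.3931]
 [0.4566 0.4981]] [0.55792435 0.48114099] 0.1144078860948848 0.18012508603656385
top [ 0.621  -0.3554  0.18  ]
left [ 0.5026 -0.2173  0.18  ]
right [ 0.5019 -0.4726  0.18  ]
bot [ 0.3879 -0.3515  0.18  ]
(array([ 0.45770517, -0.07384588,  0.04413883]), np.float64(0.0020665987548809145))
(array([ 0.56521976, -0.11461006,  0.04459338]), np.float64(0.00023776419276097822))
(array([ 0.67755852, -0.11517298,  0.04511792]), np.float64(6.123674171782863e-05))
carton [array([ 0.763, -0.218,  0.05 ]), array([ 0.783, -0.343,  0.05 ]), array([ 0.698, -0.35 ,  0.05 ]), array([ 0.677, -0.229,  0.05 ])] tape [ 0.7978628  -0.02891137  0.048     ]
```

The crop confirms it: the three white blocks lie pad down (white tops), with yaws of about -4, -18 and 0°. Bin ledge is at lower left and the flap is shut. The sizes agree with what is given. Next I write a planner that reads off the distances.

```bash
cat > go.py <<'E'
import sys;from h import *
from scipy.spatial.transform import Rotation as Ro
# usage: go.py "x y z jawyaw open" ... : prints rows to each waypoint from the present pose (simulated ideal)
o=get_obs();p=np.array(o["tool_pos"]);R=Ro.from_euler("xyz",o["orientation"],degrees=True).as_matrix()
jy=lambda R:np.degrees(np.arctan2(R[1,2],R[0,2]))
print("t",round(o["clock"],2),"p",(p*1e3).round(1),"jaw",jy(R).round(1),"xdir",R[:,0].round(3),"F",o["force"].round(1),"open",(o["opening"]*1e3).round(1),"q",o["joint_pos"].round(0))
for w in sys.argv[1:]:
    x,y,z,a,g=map(float,w.split());t=np.array([x,y,z])
    d=-((a-jy(R)+90)%180-90)   # tool x is down: + turn = clockwise
    n=max(1,int(np.ceil(max(np.linalg.norm(t-p)/.060,abs(d)/10.4))))
    rows=[]
    for i in range(n):
        s=R.T@(t-p)/(n-i)*1e3;rows+= [*s.round().astype(int).tolist(),round(d/n,1),int(g)]
        p=p+R@(s/1e3);R=R@Ro.from_euler("x",d/n,degrees=True).as_matrix()
    print(w,"->",n);[print("  ",rows[k:k+25]) for k in range(0,len(rows),25)]
E
python3 go.py ".458 -.0737 .15 86 70" ".458 -.0737 .012 86 70"
```

```text
Traceback (most recent call last):
  File "go.py", line 6, in <module>
    print("t",round(o["clock"],2),"p",(p*1e3).round(1),"jaw",jy(R).round(1),"xdir",R[:,0].round(3),"F",o["force"].round(1),"open",(o["opening"]*1e3).round(1),"q",o["joint_pos"].round(0))
                                                                                                                                  ^^^^^^^^^^^^^^^^^^^^^^^^
AttributeError: 'float' object has no attribute 'round'
```

```bash
sed -i 's/(o\["opening"\]\*1e3).round(1)/round(o["opening"]*1e3,1)/' go.py
python3 go.py ".458 -.0737 .15 86 70" ".458 -.0737 .012 86 70"
```

```text
t 0.3 p [ 296.4 -606.2  226.2] jaw 116.1 xdir [-0.  0. -1.] F [ 0.6 -1.4 -0. ] open 87.6 q [-47.  21.   1.  -0. -70. -17.]
.458 -.0737 .15 86 70 -> 10
   [8, -38, 41, np.float64(3.0), 70, 8, -36, 43, np.float64(3.0), 70, 8, -33, 44, np.float64(3.0), 70, 8, -31, 46, np.float64(3.0), 70, 8, -29, 48, np.float64(3.0), 70]
   [8, -26, 49, np.float64(3.0), 70, 8, -23, 50, np.float64(3.0), 70, 8, -21, 52, np.float64(3.0), 70, 8, -18, 53, np.float64(3.0), 70, 8, -15, 54, np.float64(3.0), 70]
.458 -.0737 .012 86 70 -> 3
   [46, 0, 0, np.float64(-0.0), 70, 46, 0, 0, np.float64(-0.0), 70, 46, 0, 0, np.float64(-0.0), 70]
```

Call:
{"api": "arm_command", "payload": {
  "commands": [0,-38,41,3,70,0,-36,43,3,70,0,-33,44,3,70,0,-31,46,3,70,0,-29,48,3,70]
}}

```text
clock: 0.92
tool_pos: [0.3791, -0.336, 0.2244]
orientation: [38.7, 89.9, 138.9]
force: [0.7, -0.0, 0.9]
opening: 0.0614
```

Call:
{"api": "arm_command", "payload": {
  "commands": [0,-26,49,3,70,0,-23,50,3,70,0,-21,52,3,70,0,-18,53,3,70,0,-15,54,3,70]
}}

```text
clock: 1.55
tool_pos: [0.4655, -0.0616, 0.2265]
orientation: [-62.9, 89.8, 21.9]
force: [0.6, 0.1, 0.6]
opening: 0.0612
```

```bash
sed -i 's/round(d\/n,1)/float(round(d\/n,1))/' go.py; python3 go.py ".458 -.0737 .1 86 70" ".458 -.0737 .012 86 70"
```

```text
t 1.55 p [465.5 -61.6 226.5] jaw 84.7 xdir [ 0.003  0.001 -1.   ] F [0.6 0.1 0.6] open 61.2 q [  17.    1.  -24.   -0.  -65. -112.]
.458 -.0737 .1 86 70 -> 3
   [42, 2, -4, -0.4, 70, 42, 2, -4, -0.4, 70, 42, 2, -4, -0.4, 70]
.458 -.0737 .012 86 70 -> 2
   [44, 0, 0, -0.0, 70, 44, 0, 0, -0.0, 70]
```

Call:
{"api": "arm_command", "payload": {
  "commands": [42,2,-4,-0.4,70,42,2,-4,-0.4,70,42,2,-4,-0.4,70,10,0,0,0,70]
}}

```text
clock: 2.05
tool_pos: [0.4625, -0.0677, 0.0896]
orientation: [-70.6, 89.4, 15.8]
force: [-1.0, -0.8, 0.4]
opening: 0.0615
```

```bash
python3 go.py ".458 -.0737 .012 86 70"; python3 - <<'E'
from h import *
s=snapshot("wrist");cv2.imwrite("pics/w1.png",s["frame"])
E
```

```text
t 2.05 p [462.5 -67.7  89.6] jaw 86.4 xdir [ 0.01   0.003 -1.   ] F [-1.  -0.8  0.4] open 61.5 q [  16.    9.  -36.    0.  -45. -109.]
.458 -.0737 .012 86 70 -> 2
   [39, 2, -3, 0.2, 70, 39, 2, -3, 0.2, 70]
```

View pics/w1.png

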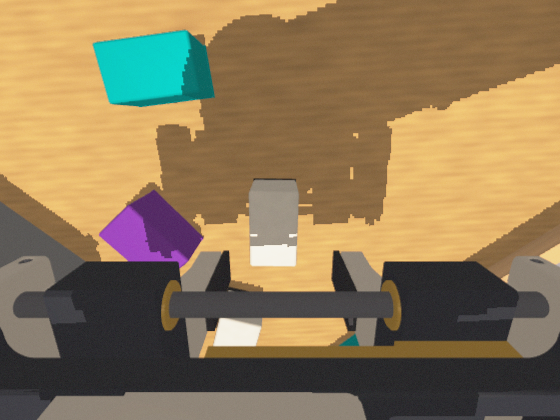

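The wrist view shows the white block at (274,222) between the fingers at about (220–340), with purple clear of them at (150,230). Descending.

Call:
{"api": "arm_command", "payload": {
  "commands": [39,3,-4,0,70,35,3,-4,0,70,5,1,-1,0,70]
}}

```text
clock: 2.48
tool_pos: [0.4622, -0.0751, 0.014]
orientation: [-75.1, 88.8, 11.4]
force: [-1.0, 0.7, 0.3]
opening: 0.0617
```

```bash
python3 go.py ".458 -.0737 .012 86 70"
```

```text
t 2.48 p [462.2 -75.1  14. ] jaw 86.5 xdir [ 0.02   0.004 -1.   ] F [-1.   0.7  0.3] open 61.7 q [  15.   16.  -41.    0.  -32. -109.]
.458 -.0737 .012 86 70 -> 1
   [2, 4, 1, 0.5, 70]
```

Call:
{"api": "arm_command", "payload": {
  "commands": [2,5,1,0,0,0,0,0,0,0,0,0,0,0,0,0,0,0,0,0]
}}

```text
clock: 2.98
tool_pos: [0.4608, -0.0727, 0.0164]
orientation: [-75.4, 88.4, 11.1]
force: [0.0, 0.1, -1.3]
opening: 0.036
```

Call:
{"api": "arm_command", "payload": {
  "commands": [-50,0,0,0,0,-60,0,0,0,0,-60,0,0,0,0]
}}

```text
clock: 3.35
tool_pos: [0.453, -0.0742, 0.1872]
orientation: [-75.9, 89.0, 10.6]
force: [2.3, -0.0, -1.2]
opening: 0.036
```

```bash
python3 go.py ".598 .371 .2 125 0"
```

```text
t 3.35 p [453.  -74.2 187.2] jaw 86.5 xdir [ 0.017  0.003 -1.   ] F [ 2.3 -0.  -1.2] open 36.0 q [  15.    1.  -30.    0.  -58. -109.]
.598 .371 .2 125 0 -> 8
   [-1, -15, 57, -4.8, 0, -1, -19, 55, -4.8, 0, -1, -24, 53, -4.8, 0, -1, -28, 51, -4.8, 0, -1, -33, 49, -4.8, 0]
   [-1, -37, 46, -4.8, 0, -1, -40, 43, -4.8, 0, -1, -44, 39, -4.8, 0]
```

Call:
{"api": "arm_command", "payload": {
  "commands": [-3,-15,57,-5,0,-3,-19,55,-5,0,-3,-24,53,-5,0,-1,-28,51,-5,0,-1,-33,49,-5,0]
}}

```text
clock: 3.98
tool_pos: [0.5443, 0.2101, 0.2117]
orientation: [-95.9, 88.1, 16.0]
force: [1.7, -0.1, -1.6]
opening: 0.0361
```

Call:
{"api": "arm_command", "payload": {
  "commands": [-1,-37,46,-4.8,0,-1,-40,43,-4.8,0,-1,-44,39,-4.8,0]
}}

```text
clock: 4.35
tool_pos: [0.5947, 0.385, 0.2185]
orientation: [-110.5, 88.1, 16.4]
force: [0.6, -0.3, -0.1]
opening: 0.0357
```

```bash
python3 go.py ".598 .371 .2 125 0"  ".598 .371 .135 125 0"
```

```text
t 4.35 p [594.7 385.  218.5] jaw 126.8 xdir [ 0.031  0.009 -0.999] F [ 0.6 -0.3 -0.1] open 35.7 q [  49.   23.    3.    1.  -68. -103.]
.598 .371 .2 125 0 -> 1
   [19, 6, -13, 1.8, 0]
.598 .371 .135 125 0 -> 2
   [32, 1, 0, 0.0, 0, 32, 1, 0, 0.0, 0]
```

Call:
{"api": "arm_command", "payload": {
  "commands": [30,6,-13,1.8,0,35,2,-1,0,0,10,0,0,0,0]
}}

```text
clock: 4.72
tool_pos: [0.5995, 0.3748, 0.1407]
orientation: [-108.4, 88.1, 16.9]
force: [-0.1, -1.0, -0.6]
opening: 0.0357
```

```bash
python3 go.py ".598 .371 .124 125 0"
```

```text
t 4.72 p [599.5 374.8 140.7] jaw 125.3 xdir [ 0.031  0.01  -0.999] F [-0.1 -1.  -0.6] open 35.7 q [  48.   26.   -3.    1.  -59. -104.]
.598 .371 .124 125 0 -> 1
   [17, 4, -2, 0.3, 0]
```

Call:
{"api": "arm_command", "payload": {
  "commands": [6,2,-1,0,0,6,1,0,0,0]
}}

```text
clock: 4.97
tool_pos: [0.5989, 0.3722, 0.1311]
orientation: [-109.2, 88.0, 16.1]
force: [-10.5, -4.7, 24.1]
opening: 0.0361
```

Call:
{"api": "arm_command", "payload": {
  "commands": [7,0,0,0,0,6,0,0,0,0]
}}

```text
clock: 5.22
tool_pos: [0.5992, 0.3718, 0.1289]
orientation: [-108.1, 87.7, 17.3]
force: [-17.5, -6.6, 26.4]
opening: 0.0359
```

Call:
{"api": "arm_command", "payload": {
  "commands": [10,0,0,0,0,10,0,0,0,0]
}}

```text
clock: 5.48
tool_pos: [0.5997, 0.3718, 0.1216]
orientation: [-106.1, 87.3, 19.5]
force: [-16.4, -6.6, 26.1]
opening: 0.0358
```

```bash
python3 - <<'E'
from h import *
s=snapshot("side");cv2.imwrite("pics/s1.png",s["frame"])
E
python3 go.py
```

```text
t 5.53 p [599.7 371.8 121. ] jaw 125.5 xdir [ 0.044  0.016 -0.999] F [-14.9  -6.9  25.1] open 35.4 q [  48.   26.   -6.    2.  -56. -104.]
```

View pics/s1.png

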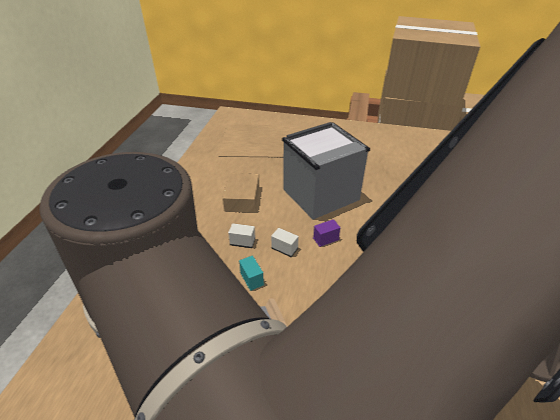

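Call:
{"api": "arm_command", "payload": {
  "commands": [-2,0,0,0,70,0,0,0,0,70,0,0,0,0,70,0,0,0,0,70]
}}

```text
clock: 6.02
tool_pos: [0.6011, 0.3727, 0.1276]
orientation: [-103.1, 86.9, 22.5]
force: [-0.4, -0.2, 0.3]
opening: 0.0611
```

Call:
{"api": "arm_command", "payload": {
  "commands": [-50,0,0,0,70,-50,0,0,0,70,-10,0,0,0,70]
}}

```text
clock: 6.4
tool_pos: [0.5952, 0.3697, 0.2369]
orientation: [-106.2, 87.2, 19.4]
force: [-0.6, 0.3, 0.3]
opening: 0.0613
```

```bash
python3 go.py ".5657 -.115 .225 71.6 70"; python3 - <<'E'
from h import *
s=snapshot("top");cv2.imwrite("pics/t1.png",s["frame"])
fr=s["frame"]
for c in blobs(white(fr,150),150,6000): print(np.round(cv2.minAreaRect(c),0) if 0 else cv2.boundingRect(c))
w=snapshot("wrist");cv2.imwrite("pics/tw.png",np.hstack([cv2.resize(fr[100:310,20:300],(560,420)),cv2.resize(w["frame"],(240,180)).repeat(1,0) if 0 else np.vstack([cv2.resize(w["frame"],(240,180)),np.zeros((240,240,3),np.uint8)])]))
E
```

```text
t 6.4 p [595.2 369.7 236.9] jaw 125.5 xdir [ 0.045  0.016 -0.999] F [-0.6  0.3  0.3] open 61.3 q [  48.   21.    2.    1.  -69. -103.]
.5657 -.115 .225 71.6 70 -> 9
   [0, 34, -42, 6.0, 70, 0, 29, -45, 6.0, 70, 0, 25, -48, 6.0, 70, 0, 19, -50, 6.0, 70, 0, 14, -52, 6.0, 70]
   [0, 9, -53, 6.0, 70, 0, 3, -54, 6.0, 70, 0, -3, -54, 6.0, 70, 0, -8, -53, 6.0, 70]
(0, 212, 51, 54)
(272, 211, 19, 25)
(358, 201, 73, 74)
(275, 169, 13, 22)
(232, 120, 33, 31)
(17, 113, 28, 26)
```

View pics/tw.png

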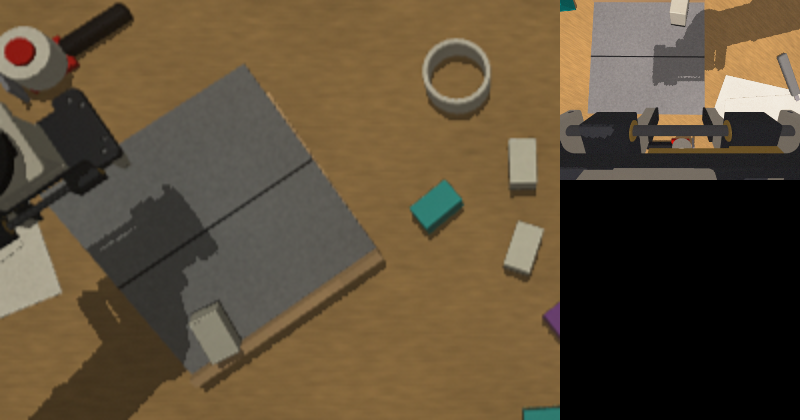

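Block A stands at the foot of the board, crop (215,333), so it slid. Next is block B.

Call:
{"api": "arm_command", "payload": {
  "commands": [0,34,-42,6,70,0,29,-45,6,70,0,25,-48,6,70,0,19,-50,6,70,0,14,-52,6,70]
}}

```text
clock: 7.12
tool_pos: [0.5725, 0.0954, 0.219]
orientation: [-81.3, 88.2, 13.6]
force: [1.7, 0.4, -0.4]
opening: 0.0612
```

Call:
{"api": "arm_command", "payload": {
  "commands": [0,9,-53,6,70,0,3,-54,6,70,0,-3,-54,6,70,20,-8,-38,6,70]
}}

```text
clock: 7.62
tool_pos: [0.5548, -0.1123, 0.1911]
orientation: [-55.8, 88.6, 14.1]
force: [0.8, 0.3, -0.0]
opening: 0.0615
```

```bash
python3 go.py ".5657 -.115 .09 71.6 70" ".5657 -.115 .012 71.6 70"
```

```text
t 7.62 p [ 554.8 -112.3  191.1] jaw 70.0 xdir [ 0.023  0.006 -1.   ] F [ 0.8  0.3 -0. ] open 61.5 q [   8.   11.  -17.   -0.  -60. -118.]
.5657 -.115 .09 71.6 70 -> 2
   [51, -5, 0, -0.8, 70, 51, -5, 0, -0.8, 70]
.5657 -.115 .012 71.6 70 -> 2
   [39, 1, 0, -0.0, 70, 39, 1, 0, -0.0, 70]
```

Call:
{"api": "arm_command", "payload": {
  "commands": [51,-5,0,-0.8,70,40,-5,0,-0.8,70,0,0,0,0,70]
}}

```text
clock: 8.0
tool_pos: [0.562, -0.1192, 0.0924]
orientation: [-50.4, 89.1, 20.8]
force: [0.2, -0.2, 0.5]
opening: 0.0612
```

```bash
python3 go.py ".5657 -.115 .012 71.6 70"
```

```text
t 8.0 p [ 562.  -119.2   92.4] jaw 71.2 xdir [ 0.014  0.005 -1.   ] F [ 0.2 -0.2  0.5] open 61.2 q [   7.   18.  -23.   -0.  -49. -116.]
.5657 -.115 .012 71.6 70 -> 2
   [40, -1, 2, -0.2, 70, 40, -1, 2, -0.2, 70]
```

Call:
{"api": "arm_command", "payload": {
  "commands": [40,-1,2,0,70,36,-1,2,0,70,5,0,0,0,70]
}}

```text
clock: 8.38
tool_pos: [0.568, -0.1152, 0.0125]
orientation: [-55.1, 89.0, 16.0]
force: [-0.3, -0.2, 1.1]
opening: 0.0615
```

Call:
{"api": "arm_command", "payload": {
  "commands": [0,0,0,0,0,0,0,0,0,0,0,0,0,0,0]
}}

```text
clock: 8.75
tool_pos: [0.5703, -0.1149, 0.0169]
orientation: [-58.8, 88.8, 12.5]
force: [0.3, -0.6, -0.6]
opening: 0.0368
```

Call:
{"api": "arm_command", "payload": {
  "commands": [-50,0,0,0,0,-60,0,0,0,0,-60,0,0,0,0]
}}

```text
clock: 9.12
tool_pos: [0.5638, -0.1159, 0.1886]
orientation: [-53.0, 89.2, 18.2]
force: [1.1, -0.2, -0.7]
opening: 0.0359
```

```bash
python3 go.py ".647 .301 .2 125 0"
```

```text
t 9.12 p [ 563.8 -115.9  188.6] jaw 71.2 xdir [ 0.013  0.004 -1.   ] F [ 1.1 -0.2 -0.7] open 35.9 q [   8.   12.  -16.   -0.  -61. -116.]
.647 .301 .2 125 0 -> 8
   [-1, 7, 53, -6.7, 0, -1, 1, 53, -6.7, 0, -1, -6, 53, -6.7, 0, -1, -12, 52, -6.7, 0, -1, -18, 50, -6.7, 0]
   [-1, -23, 48, -6.7, 0, -1, -29, 45, -6.7, 0, -1, -34, 41, -6.7, 0]
```

Call:
{"api": "arm_command", "payload": {
  "commands": [-3,7,53,-6.7,0,-2,1,53,-6.7,0,-1,-6,53,-6.7,0,-1,-12,52,-6.7,0,-1,-18,50,-6.7,0]
}}

```text
clock: 9.75
tool_pos: [0.6191, 0.1491, 0.2128]
orientation: [-89.7, 88.1, 15.6]
force: [0.7, -0.0, -0.2]
opening: 0.0358
```

Call:
{"api": "arm_command", "payload": {
  "commands": [-1,-23,48,-6.7,0,-1,-29,45,-6.7,0,5,-29,32,-6.7,0]
}}

```text
clock: 10.12
tool_pos: [0.6482, 0.3019, 0.2159]
orientation: [-107.8, 87.9, 18.4]
force: [-0.5, -0.9, -0.9]
opening: 0.0355
```

```bash
python3 go.py ".647 .301 .14 125 0"
```

```text
t 10.12 p [648.2 301.9 215.9] jaw 126.2 xdir [ 0.036  0.012 -0.999] F [-0.5 -0.9 -0.9] open 35.5 q [ 41.  23.   3.   1. -68. -95.]
.647 .301 .14 125 0 -> 2
   [38, 2, 0, 0.6, 0, 38, 2, 0, 0.6, 0]
```

Call:
{"api": "arm_command", "payload": {
  "commands": [38,2,0,0.6,0,36,2,0,0.6,0,6,1,0,0,0,6,0,0,0,0,6,0,0,0,0]
}}

```text
clock: 10.75
tool_pos: [0.6481, 0.3044, 0.1312]
orientation: [-105.4, 87.5, 20.0]
force: [-21.6, -4.7, 32.7]
opening: 0.0359
```

Call:
{"api": "arm_command", "payload": {
  "commands": [8,0,0,0,0,8,0,0,0,0]
}}

```text
clock: 11.0
tool_pos: [0.6481, 0.3044, 0.1291]
orientation: [-104.8, 87.1, 20.8]
force: [-19.9, -5.2, 29.5]
opening: 0.0359
```

Call:
{"api": "arm_command", "payload": {
  "commands": [10,0,0,0,0,10,0,0,0,0,10,0,0,0,0]
}}

```text
clock: 11.38
tool_pos: [0.6486, 0.3046, 0.1203]
orientation: [-103.3, 86.5, 22.4]
force: [-19.1, -4.5, 27.5]
opening: 0.0358
```

Call:
{"api": "arm_command", "payload": {
  "commands": [-2,0,0,0,70,0,0,0,0,70,0,0,0,0,70,0,0,0,0,70]
}}

```text
clock: 11.88
tool_pos: [0.6507, 0.3053, 0.1283]
orientation: [-101.8, 86.0, 23.9]
force: [-0.4, -0.2, -0.8]
opening: 0.061
```

Call:
{"api": "arm_command", "payload": {
  "commands": [-50,0,0,0,70,-50,0,0,0,70,-10,0,0,0,70]
}}

```text
clock: 12.25
tool_pos: [0.6434, 0.3014, 0.2374]
orientation: [-103.5, 86.4, 22.2]
force: [-0.7, 0.2, -0.5]
opening: 0.0612
```

```bash
python3 go.py ".678 -.1152 .225 90 70"
```

```text
t 12.25 p [643.4 301.4 237.4] jaw 125.7 xdir [ 0.059  0.024 -0.998] F [-0.7  0.2 -0.5] open 61.2 q [ 41.  21.   3.   1. -68. -96.]
.678 -.1152 .225 90 70 -> 7
   [1, 31, -51, 5.1, 70, 1, 26, -54, 5.1, 70, 1, 21, -56, 5.1, 70, 1, 16, -58, 5.1, 70, 1, 11, -59, 5.1, 70]
   [1, 6, -59, 5.1, 70, 1, 0, -60, 5.1, 70]
```

Call:
{"api": "arm_command", "payload": {
  "commands": [0,31,-51,5,70,0,26,-54,5,70,0,21,-56,5,70,0,16,-58,5,70,0,11,-59,5,70]
}}

```text
clock: 12.88
tool_pos: [0.6689, -0.0004, 0.2278]
orientation: [-77.1, 86.5, 23.3]
force: [-0.4, -0.5, 0.1]
opening: 0.0612
```

Call:
{"api": "arm_command", "payload": {
  "commands": [0,6,-59,5,70,0,0,-48,5,70,0,0,0,0,70]
}}

```text
clock: 13.25
tool_pos: [0.6768, -0.1152, 0.222]
orientation: [-65.1, 86.8, 24.6]
force: [-0.7, 0.2, -0.7]
opening: 0.0614
```

```bash
python3 go.py ".678 -.1152 .09 90 70" ".678 -.1152 .012 90 70"; python3 - <<'E'
from h import *
s=snapshot("top");fr=s["frame"]
cv2.imwrite("pics/t2.png",cv2.resize(fr[100:310,20:300],None,fx=2,fy=2))
E
```

```text
t 13.25 p [ 676.8 -115.2  222. ] jaw 89.7 xdir [ 0.05   0.023 -0.998] F [-0.7  0.2 -0.7] open 61.4 q [  6.  20.  -0.  -1. -67. -96.]
.678 -.1152 .09 90 70 -> 3
   [44, 2, -1, -0.1, 70, 44, 2, -1, -0.1, 70, 44, 2, -1, -0.1, 70]
.678 -.1152 .012 90 70 -> 2
   [39, 2, -1, -0.0, 70, 39, 2, -1, -0.0, 70]
```

View pics/t2.png

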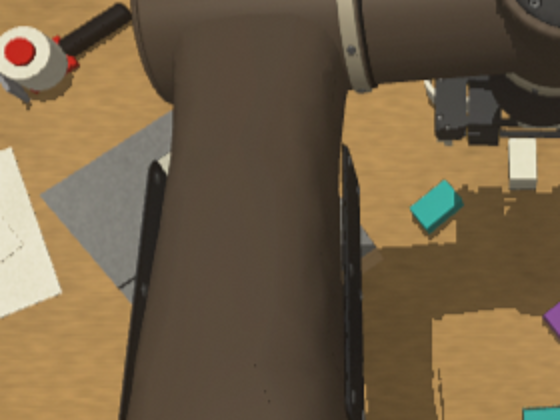

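The arm hides most of the board, but a white edge at crop (163,160) suggests B held. Fetching C.

Call:
{"api": "arm_command", "payload": {
  "commands": [50,2,-1,0,70,50,2,-1,0,70,50,2,-1,0,70,48,2,-1,0,70,6,1,0,0,70]
}}

```text
clock: 13.92
tool_pos: [0.6792, -0.1084, 0.0121]
orientation: [-65.4, 86.7, 24.7]
force: [-0.3, 0.2, 0.8]
opening: 0.0614
```

```bash
python3 go.py ".678 -.1152 .012 90 70"
```

```text
t 13.93 p [ 679.2 -108.4   12.1] jaw 90.2 xdir [ 0.052  0.024 -0.998] F [-0.3  0.2  0.8] open 61.4 q [  7.  31. -13.  -1. -43. -95.]
.678 -.1152 .012 90 70 -> 1
   [0, 1, -7, 0.2, 70]
```

Call:
{"api": "arm_command", "payload": {
  "commands": [0,1,-8,0,70,0,0,-1,0,0,0,0,0,0,0,0,0,0,0,0,0,0,0,0,0]
}}

```text
clock: 14.55
tool_pos: [0.6823, -0.117, 0.0188]
orientation: [-68.8, 86.2, 21.5]
force: [0.7, 0.2, -1.6]
opening: 0.0356
```

Call:
{"api": "arm_command", "payload": {
  "commands": [-50,0,0,0,0,-60,0,0,0,0,-60,0,0,0,0]
}}

```text
clock: 14.92
tool_pos: [0.6681, -0.1211, 0.1861]
orientation: [-63.8, 86.9, 26.5]
force: [1.0, -0.1, -1.0]
opening: 0.0359
```

```bash
python3 go.py ".696 .231 .2 125 0"
```

```text
t 14.93 p [ 668.1 -121.1  186.1] jaw 90.3 xdir [ 0.048  0.024 -0.999] F [ 1.  -0.1 -1. ] open 35.9 q [  5.  21.  -4.  -1. -62. -95.]
.696 .231 .2 125 0 -> 6
   [-1, -5, 59, -5.8, 0, -1, -11, 58, -5.8, 0, -1, -17, 56, -5.8, 0, -1, -22, 55, -5.8, 0, -1, -28, 52, -5.8, 0]
   [-1, -33, 49, -5.8, 0]
```

Call:
{"api": "arm_command", "payload": {
  "commands": [-4,-5,59,-5.8,0,-3,-11,58,-5.8,0,-2,-17,56,-5.8,0,-1,-22,55,-5.8,0,-1,-28,52,-5.8,0]
}}

```text
clock: 15.55
tool_pos: [0.6925, 0.1758, 0.215]
orientation: [-97.0, 86.3, 22.7]
force: [1.1, -0.9, -1.0]
opening: 0.0362
```

Call:
{"api": "arm_command", "payload": {
  "commands": [-1,-28,36,-5.8,0,0,0,0,0,0]
}}

```text
clock: 15.8
tool_pos: [0.6981, 0.2269, 0.217]
orientation: [-102.7, 86.3, 23.3]
force: [0.3, -1.3, -2.2]
opening: 0.0358
```

```bash
python3 go.py ".696 .231 .14 125 0"
```

```text
t 15.8 p [698.1 226.9 217. ] jaw 126.0 xdir [ 0.059  0.026 -0.998] F [ 0.3 -1.3 -2.2] open 35.8 q [ 34.  24.   4.   1. -67. -88.]
.696 .231 .14 125 0 -> 2
   [38, 2, 3, 0.5, 0, 38, 2, 3, 0.5, 0]
```

Call:
{"api": "arm_command", "payload": {
  "commands": [38,2,3,0.5,0,36,2,2,0.5,0,6,1,0,0,0,6,0,0,0,0,6,0,0,0,0]
}}

```text
clock: 16.42
tool_pos: [0.6966, 0.2293, 0.1301]
orientation: [-102.4, 86.1, 22.6]
force: [-22.2, -1.3, 29.1]
opening: 0.0359
```

Call:
{"api": "arm_command", "payload": {
  "commands": [10,0,0,0,0,10,0,0,0,0,10,0,0,0,0]
}}

```text
clock: 16.8
tool_pos: [0.6964, 0.2291, 0.1187]
orientation: [-102.4, 85.8, 22.7]
force: [-18.5, -3.1, 25.9]
opening: 0.0357
```

Call:
{"api": "arm_command", "payload": {
  "commands": [-2,0,0,0,70,0,0,0,0,70,0,0,0,0,70,0,0,0,0,70]
}}

```text
clock: 17.3
tool_pos: [0.6988, 0.2291, 0.1262]
orientation: [-102.1, 85.3, 23.0]
force: [-0.4, -0.1, -0.2]
opening: 0.0609
```

Call:
{"api": "arm_command", "payload": {
  "commands": [-50,0,0,0,70,-50,0,0,0,70,0,60,0,0,70,0,60,0,0,70,0,60,0,0,70]
}}

```text
clock: 17.92
tool_pos: [0.5443, 0.122, 0.211]
orientation: [-103.3, 85.5, 21.8]
force: [0.8, -0.4, 0.9]
opening: 0.0612
```

```bash
python3 go.py; python3 - <<'E'
from h import *
s=snapshot("top");fr=s["frame"];e=snapshot("side")["frame"]
cv2.imwrite("pics/t3.png",np.vstack([cv2.resize(fr[110:310,20:300],(560,400)),cv2.resize(e,(267,200)).repeat(1,0) if 0 else np.hstack([cv2.resize(e,(266,200)),np.zeros((200,294,3),np.uint8)])]))
E
```

```text
t 17.93 p [544.3 122.  211. ] jaw 125.1 xdir [ 0.073  0.029 -0.997] F [ 0.8 -0.4  0.9] open 61.2 q [ 33.   7. -20.   1. -59. -89.]
```

View pics/t3.png

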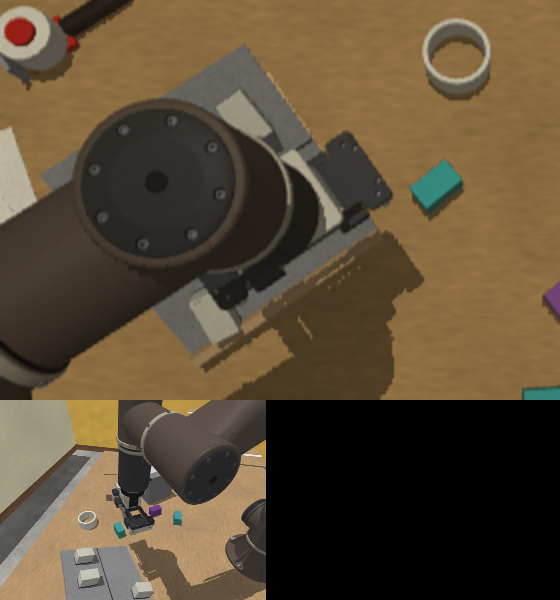

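The side inset shows B and C standing on the upper half and A at the foot. All three have been on the board together, so A is the reject. I locate A from the earlier clear frame.

```bash
python3 - <<'E'
from h import *
s=snapshot("top");u=np.array([np.cos(np.radians(35)),np.sin(np.radians(35)),0]);t=np.radians(24)
X=u*np.cos(t)+[0,0,np.sin(t)];Y=np.array([-u[1],u[0],0]);N=np.cross(X,Y);O=np.array([.591,.262,.074])
fr=cv2.imread("pics/t1.png")
for v in(100,115,130):
  m=np.zeros(fr.shape[:2],bool);m[240:292,105:150]=white(fr,v)[240:292,105:150]
  for c in blobs(m,60,2000):
    b=cv2.boxPoints(cv2.minAreaRect(c));Q=[]
    for p in b:
        C,d=ray(s,*p);w=C+d*(((O+N*.046-C)@N)/(d@N));q=w-O;Q.append([q@X,q@Y])
    Q=np.array(Q);e=[Q[1]-Q[0],Q[2]-Q[1]];L=[np.linalg.norm(k) for k in e];l=e[int(L[1]>L[0])]
    cen=Q.mean(0);print(v,"board xy",cen.round(4),np.round(L,4),"yaw",np.degrees(np.arctan2(l[1],l[0])).round(1),"world mid",(O+X*cen[0]+Y*cen[1]+N*.023).round(4))
for nm,p in(("B",(-.0,0)),):pass
E
python3 go.py
```

```text
100 board xy [-0.1013  0.0777] [0.0388 0.0648] yaw 168.4 world mid [0.463  0.2673 0.0538]
115 board xy [-0.1046  0.0791] [0.0351 0.0599] yaw 171.7 world mid [0.4597 0.2667 0.0525]
130 board xy [-0.105  0.079] [0.0331 0.059 ] yaw 171.7 world mid [0.4594 0.2664 0.0523]
t 18.07 p [543.1 121.2 211.5] jaw 125.1 xdir [ 0.072  0.029 -0.997] F [0.6 1.2 0.5] open 61.2 q [ 33.   7. -20.   1. -59. -89.]
```

```bash
python3 go.py ".4585 .2655 .19 117 70" ".4585 .2655 .10 117 70"
```

```text
t 18.07 p [543.1 121.2 211.5] jaw 125.1 xdir [ 0.072  0.029 -0.997] F [0.6 1.2 0.5] open 61.2 q [ 33.   7. -20.   1. -59. -89.]
.4585 .2655 .19 117 70 -> 3
   [7, -4, 56, 2.7, 70, 7, -1, 56, 2.7, 70, 7, 1, 56, 2.7, 70]
.4585 .2655 .10 117 70 -> 2
   [45, 4, 0, 0.0, 70, 45, 4, 0, 0.0, 70]
```

Call:
{"api": "arm_command", "payload": {
  "commands": [7,-4,56,2.7,70,7,-1,56,2.7,70,7,1,48,2.7,70,20,2,0,0,70,10,0,0,0,70]
}}

```text
clock: 18.7
tool_pos: [0.4646, 0.2664, 0.1588]
orientation: [-94.2, 85.2, 22.5]
force: [0.7, -0.1, 0.2]
opening: 0.0614
```

```bash
python3 go.py ".4585 .2655 .11 117 70" ".4585 .2655 .039 117 70"; python3 - <<'E'
from h import *
cv2.imwrite("pics/w2.png",snapshot("wrist")["frame"])
E
```

```text
t 18.7 p [464.6 266.4 158.8] jaw 116.6 xdir [ 0.077  0.032 -0.997] F [ 0.7 -0.1  0.2] open 61.4 q [  53.    8.  -27.    3.  -51. -118.]
.4585 .2655 .11 117 70 -> 1
   [48, 10, 2, -0.4, 70]
.4585 .2655 .039 117 70 -> 2
   [35, 3, 0, -0.0, 70, 35, 3, 0, -0.0, 70]
```

View pics/w2.png

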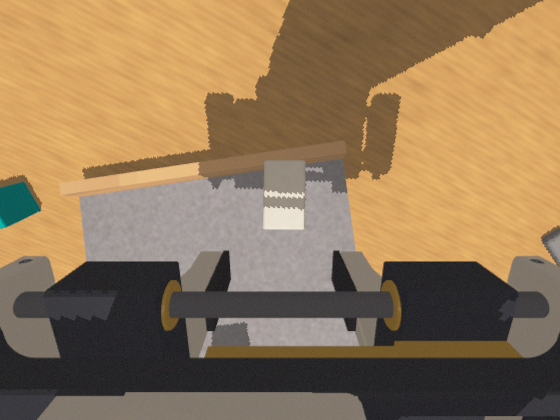

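The wrist view shows block A at (284,195) against the stop, centred and aligned between the fingers. Descending to grasp.

Call:
{"api": "arm_command", "payload": {
  "commands": [45,9,2,0,70,36,4,0,0,70,30,3,0,0,70,3,0,0,0,70]
}}

```text
clock: 19.25
tool_pos: [0.4627, 0.2655, 0.042]
orientation: [-93.8, 85.0, 22.7]
force: [-0.5, 0.5, 0.1]
opening: 0.0612
```

```bash
python3 go.py ".4585 .2655 .039 117 70"
```

```text
t 19.25 p [462.7 265.5  42. ] jaw 116.5 xdir [ 0.08   0.034 -0.996] F [-0.5  0.5  0.1] open 61.2 q [  53.   16.  -36.    5.  -33. -120.]
.4585 .2655 .039 117 70 -> 1
   [3, 4, 2, -0.5, 70]
```

Call:
{"api": "arm_command", "payload": {
  "commands": [2,3,1,0,0,0,0,0,0,0,0,0,0,0,0,0,0,0,0,0]
}}

```text
clock: 19.75
tool_pos: [0.462, 0.2668, 0.0435]
orientation: [-92.4, 84.7, 24.0]
force: [0.1, -0.4, -1.8]
opening: 0.0369
```

Call:
{"api": "arm_command", "payload": {
  "commands": [-40,-6,0,0,0,-60,-6,0,0,0,-60,-6,0,0,0,-45,0,0,0,0]
}}

```text
clock: 20.25
tool_pos: [0.459, 0.2653, 0.2526]
orientation: [-94.3, 85.1, 22.2]
force: [0.4, 1.3, -1.0]
opening: 0.0359
```

```bash
python3 go.py ".5208 -.3677 .25 43.5 0"
```

```text
t 20.25 p [459.  265.3 252.6] jaw 116.4 xdir [ 0.079  0.032 -0.996] F [ 0.4  1.3 -1. ] open 35.9 q [  53.    3.  -20.    3.  -63. -118.]
.5208 -.3677 .25 43.5 0 -> 11
   [-1, 21, -54, 6.6, 0, -1, 14, -56, 6.6, 0, -1, 8, -57, 6.6, 0, -1, 1, -58, 6.6, 0, -1, -6, -58, 6.6, 0]
   [-1, -12, -56, 6.6, 0, -1, -19, -55, 6.6, 0, -1, -25, -52, 6.6, 0, -1, -31, -49, 6.6, 0, -1, -36, -45, 6.6, 0]
   [-1, -41, -41, 6.6, 0]
```

Call:
{"api": "arm_command", "payload": {
  "commands": [-3,21,-54,6.6,0,-3,14,-56,6.6,0,-3,8,-57,6.6,0,-2,1,-58,6.6,0,-2,-6,-58,6.6,0]
}}

```text
clock: 20.88
tool_pos: [0.4863, -0.026, 0.2643]
orientation: [-58.1, 84.3, 24.9]
force: [0.5, -0.7, -1.3]
opening: 0.0359
```

Call:
{"api": "arm_command", "payload": {
  "commands": [-1,-12,-56,6.6,0,-1,-19,-55,6.6,0,-1,-25,-52,6.6,0,-1,-31,-49,6.6,0,-1,-30,-38,6.6,0]
}}

```text
clock: 21.5
tool_pos: [0.5086, -0.3142, 0.2619]
orientation: [-24.7, 84.0, 24.2]
force: [1.7, -0.1, -1.1]
opening: 0.0363
```

```bash
python3 go.py ".5208 -.3677 .25 43.5 0"
```

```text
t 21.5 p [ 508.6 -314.2  261.9] jaw 49.0 xdir [ 0.095  0.042 -0.995] F [ 1.7 -0.1 -1.1] open 36.3 q [ -16.   10.   -7.   -4.  -68. -114.]
.5208 -.3677 .25 43.5 0 -> 1
   [11, -44, -33, 5.5, 0]
```

Call:
{"api": "arm_command", "payload": {
  "commands": [0,-42,-32,5.5,0,0,-2,-1,0,0,0,0,0,0,0]
}}

```text
clock: 21.88
tool_pos: [0.5187, -0.3729, 0.2593]
orientation: [-18.0, 84.1, 24.9]
force: [0.2, 0.1, -1.5]
opening: 0.0361
```

```bash
python3 go.py ".5208 -.3677 .24 43.5 0" ".5208 -.3677 .14 43.5 0"; python3 - <<'E'
from h import *
s=snapshot("top")["frame"];e=snapshot("side")["frame"]
cv2.imwrite("pics/b1.png",np.hstack([cv2.resize(s[150:320,310:480],(400,400)),cv2.resize(e[60:230,250:420],(400,400))]))
E
```

```text
t 21.88 p [ 518.7 -372.9  259.3] jaw 42.9 xdir [ 0.093  0.043 -0.995] F [ 0.2  0.1 -1.5] open 36.1 q [ -21.   14.   -2.   -4.  -69. -115.]
.5208 -.3677 .24 43.5 0 -> 1
   [20, 3, 3, -0.6, 0]
.5208 -.3677 .14 43.5 0 -> 2
   [50, 2, -5, 0.0, 0, 50, 2, -5, 0.0, 0]
```

View pics/b1.png

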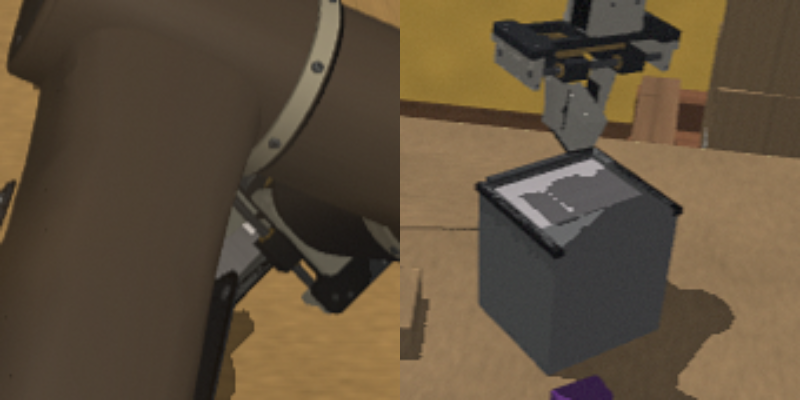

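The side view shows the block held above the mouth, low corner towards the ledge, flap shut, body clear. Pushing down into the flap.

Call:
{"api": "arm_command", "payload": {
  "commands": [30,4,2,-0.6,0,30,2,-2,0,0,0,0,0,0,0]
}}

```text
clock: 22.35
tool_pos: [0.5213, -0.3616, 0.2013]
orientation: [-20.4, 83.9, 23.4]
force: [-1.1, -0.7, -0.6]
opening: 0.036
```

```bash
python3 go.py ".5208 -.3677 .19 43.5 0" ".5208 -.3677 .132 43.5 0"
```

```text
t 22.35 p [ 521.3 -361.6  201.3] jaw 44.0 xdir [ 0.097  0.042 -0.994] F [-1.1 -0.7 -0.6] open 36.0 q [ -20.   16.   -8.   -5.  -62. -114.]
.5208 -.3677 .19 43.5 0 -> 1
   [11, -4, -6, 0.5, 0]
.5208 -.3677 .132 43.5 0 -> 1
   [58, 2, -6, -0.0, 0]
```

Call:
{"api": "arm_command", "payload": {
  "commands": [8,-5,-6,0,0,20,-1,-3,0,0,20,0,-2,0,0,12,0,-1,0,0]
}}

```text
clock: 22.85
tool_pos: [0.5256, -0.3725, 0.149]
orientation: [-24.5, 83.6, 19.6]
force: [-4.6, 4.2, 3.4]
opening: 0.0359
```

```bash
python3 go.py ".5208 -.3677 .132 43.5 0"
```

```text
t 22.85 p [ 525.6 -372.5  149. ] jaw 44.3 xdir [ 0.106  0.038 -0.994] F [-4.6  4.2  3.4] open 35.9 q [ -21.   19.  -11.   -5.  -56. -113.]
.5208 -.3677 .132 43.5 0 -> 1
   [17, 8, -2, 0.8, 0]
```

Call:
{"api": "arm_command", "payload": {
  "commands": [6,8,-1,0,0,8,4,-1,0,0,6,0,0,0,0]
}}

```text
clock: 23.22
tool_pos: [0.5175, -0.3643, 0.1292]
orientation: [-25.0, 83.5, 19.2]
force: [-2.3, 1.7, 2.1]
opening: 0.0359
```

```bash
python3 go.py ".5208 -.3677 .132 43.5 0"
```

```text
t 23.23 p [ 517.5 -364.3  129.2] jaw 44.3 xdir [ 0.107  0.037 -0.994] F [-2.3  1.7  2.1] open 35.9 q [ -20.   19.  -13.   -5.  -53. -113.]
.5208 -.3677 .132 43.5 0 -> 1
   [-3, -5, 0, 0.8, 0]
```

Call:
{"api": "arm_command", "payload": {
  "commands": [0,-3,0,0,0,-1,0,0,0,60,0,0,0,0,60,0,0,0,0,60,0,0,0,0,60]
}}

```text
clock: 23.85
tool_pos: [0.5212, -0.3668, 0.131]
orientation: [-25.6, 83.4, 18.6]
force: [-1.7, 2.5, 0.9]
opening: 0.0525
```

Call:
{"api": "arm_command", "payload": {
  "commands": [0,0,0,0,60,0,0,0,0,60]
}}

```text
clock: 24.1
tool_pos: [0.5212, -0.3668, 0.1311]
orientation: [-25.6, 83.4, 18.6]
force: [-0.7, 2.4, 0.7]
opening: 0.0526
```

```bash
python3 go.py; python3 - <<'E'
from h import *
cv2.imwrite("pics/w3.png",snapshot("wrist")["frame"])
E
```

```text
t 24.1 p [ 521.2 -366.8  131.1] jaw 44.4 xdir [ 0.109  0.037 -0.993] F [-0.7  2.4  0.7] open 52.6 q [ -20.   19.  -13.   -5.  -53. -113.]
```

View pics/w3.png

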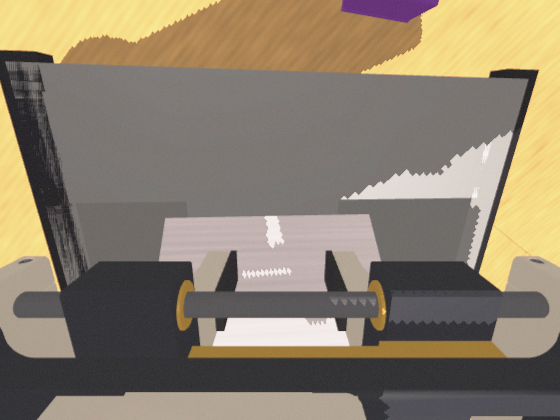

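The wrist view shows no block between the fingers, only the flap (270,245) resting on them, so the block has dropped. Retreating.

Call:
{"api": "arm_command", "payload": {
  "commands": [-30,1,2,0,60,-50,3,4,0,60,-50,3,4,0,60,-20,0,0,0,60]
}}

```text
clock: 24.65
tool_pos: [0.5064, -0.3616, 0.2833]
orientation: [-25.9, 83.6, 18.3]
force: [0.3, -0.0, -0.8]
opening: 0.0525
```

```bash
python3 go.py ".33 -.6 .26 80 60"
```

```text
t 24.65 p [ 506.4 -361.6  283.3] jaw 44.3 xdir [ 0.106  0.035 -0.994] F [ 0.3 -0.  -0.8] open 52.5 q [ -20.   12.   -3.   -4.  -71. -114.]
.33 -.6 .26 80 60 -> 5
   [-1, -9, -59, -7.1, 60, -1, -2, -59, -7.1, 60, -1, 5, -59, -7.1, 60, -1, 13, -58, -7.1, 60, -1, 20, -56, -7.1, 60]
```

Call:
{"api": "arm_command", "payload": {
  "commands": [0,-9,-59,-7,60,0,-2,-59,-7,60,0,5,-59,-7,60,0,13,-58,-7,60,0,15,-45,-7,60]
}}

```text
clock: 25.28
tool_pos: [0.3381, -0.5977, 0.2626]
orientation: [-67.8, 83.2, 12.9]
force: [0.7, 0.2, 0.5]
opening: 0.0524
```

Call:
{"api": "arm_command", "payload": {
  "commands": [0,0,0,0,60,0,0,0,0,60,0,0,0,0,60,0,0,0,0,60,0,0,0,0,60]
}}

```text
clock: 25.9
tool_pos: [0.3369, -0.5995, 0.2621]
orientation: [-68.3, 83.3, 12.3]
force: [-0.1, 0.4, -0.8]
opening: 0.0525
```

Call:
{"api": "arm_command", "payload": {
  "commands": [0,0,0,0,60,0,0,0,0,60,0,0,0,0,60,0,0,0,0,60,0,0,0,0,60]
}}

```text
clock: 26.52
tool_pos: [0.3376, -0.599, 0.2626]
orientation: [-68.6, 83.3, 12.1]
force: [-0.2, -0.4, -0.5]
opening: 0.052
```

Call:
{"api": "arm_command", "payload": {
  "commands": [0,0,0,0,60,0,0,0,0,60,0,0,0,0,60,0,0,0,0,60,0,0,0,0,60]
}}

```text
clock: 27.15
tool_pos: [0.3375, -0.599, 0.2625]
orientation: [-68.5, 83.3, 12.1]
force: [-0.2, -0.2, -0.3]
opening: 0.0528
```

Call:
{"api": "arm_command", "payload": {
  "commands": [0,0,0,0,60,0,0,0,0,60,0,0,0,0,60,0,0,0,0,60,0,0,0,0,60]
}}

```text
clock: 27.78
tool_pos: [0.3375, -0.599, 0.2625]
orientation: [-68.5, 83.3, 12.1]
force: [0.2, -0.6, -0.1]
opening: 0.0528
```

```bash
python3 go.py; python3 - <<'E'
from h import *
s=snapshot("top");a=s["frame"];e=snapshot("side")["frame"]
u=np.array([np.cos(np.radians(35)),np.sin(np.radians(35)),0]);t=np.radians(24)
X=u*np.cos(t)+[0,0,np.sin(t)];Y=np.array([-u[1],u[0],0]);N=np.cross(X,Y);O=np.array([.591,.262,.074])
m=np.zeros(a.shape[:2],bool);m[120:292,50:215]=white(a,145)[120:292,50:215]
for c in blobs(m,60,2000):
    (p,_,_)=cv2.minAreaRect(c);C,d=ray(s,*p);w=C+d*(((O+N*.046-C)@N)/(d@N));q=w-O;print("board",(q@X).round(3),(q@Y).round(3))
cv2.imwrite("pics/end.png",np.hstack([np.vstack([cv2.resize(a,(400,300)),cv2.resize(a[170:310,310:470],(343,300))[:, :343] if 0 else cv2.resize(a[170:310,300:486],(400,300))]),np.vstack([cv2.resize(e,(400,300)),cv2.resize(e[100:235,240:420],(400,300))])]))
E
```

```text
t 27.77 p [ 337.5 -599.   262.5] jaw 80.8 xdir [ 0.115  0.025 -0.993] F [ 0.2 -0.6 -0.1] open 52.8 q [-48.  20.   6.  -6. -73. -50.]
```

View pics/end.png

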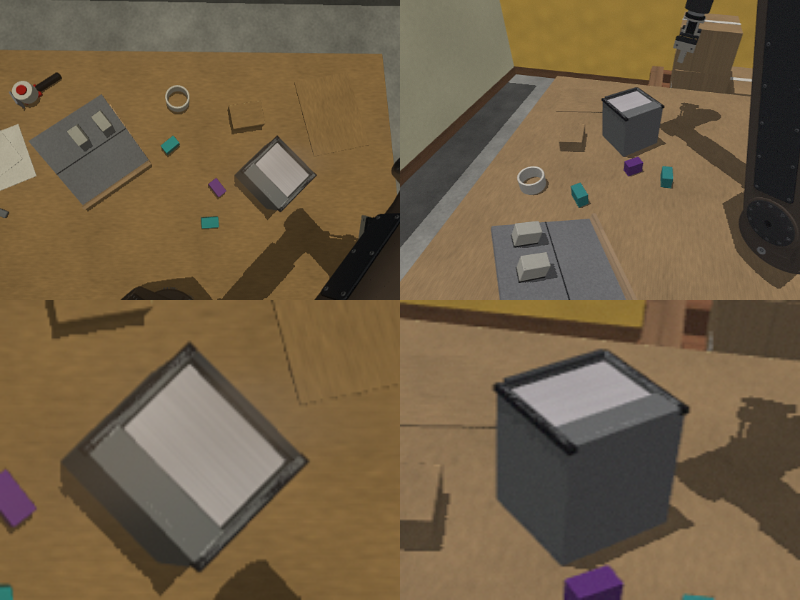

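The end picture shows the flap shut and B and C above the line at (79,136) and (103,123). A is gone from view, the roll and carton are unmoved. I compare the flap with the first picture, then hand in.

```bash
python3 - <<'E'
from h import *
s=snapshot("top");a=s["frame"];b=cv2.imread("pics/top0.png")
for f_ in(b,a):
    m=np.zeros(a.shape[:2],bool);m[185:300,325:445]=white(f_,150)[185:300,325:445]
    print([np.round(x,1) for x in cv2.minAreaRect(max(blobs(m,500,9000),key=cv2.contourArea))])
u=np.array([np.cos(np.radians(35)),np.sin(np.radians(35)),0]);t=np.radians(24)
X=u*np.cos(t)+[0,0,np.sin(t)];Y=np.array([-u[1],u[0],0]);N=np.cross(X,Y);O=np.array([.591,.262,.074])
m=np.zeros(a.shape[:2],bool);m[145:275,65:205]=white(a,125)[145:275,65:205]
for c in blobs(m,100,2000):
    Q=[]
    for p in cv2.boxPoints(cv2.minAreaRect(c)):
        C,d=ray(s,*p);w=C+d*(((O+N*.046-C)@N)/(d@N))-O;Q.append(((w@X).round(3),(w@Y).round(3)))
    print("board",np.array(Q).tolist())
E
```

```text
[array([394.5, 237. ]), array([62.9, 41.7]), np.float64(45.0)]
[array([394.5, 237. ]), array([62.9, 41.7]), np.float64(45.0)]
board [[0.102, 0.017], [0.105, -0.017], [0.045, -0.018], [0.042, 0.017]]
board [[0.098, -0.071], [0.102, -0.105], [0.042, -0.108], [0.039, -0.074]]
```

```bash
python3 -c "
from plant import *
print(close_job(), get_obs()['clock'])"
```

```text
the job is handed in; nothing more can be done
the job is handed in; nothing more can be done
```

The job is handed in, at about 28 s on the robot's clock. All three blocks were set on the upper half of the board and let go. Block A (taken from the table at about x 0.46, y -0.07 m) slid to the foot. The other two held, so only A was pushed through the flap into the reject bin, after all three had been on the board together.

**Held blocks:** the last check put the two standing blocks at board x of about 42–105 mm and 39–102 mm, so both are fully above the dark line.

**Flap:** its outline matches the first picture exactly, so it is shut again.

**Block A:** it no longer shows anywhere outside. I could not look inside the bin, so that it lies there is inferred from the empty fingers over the open flap and its absence elsewhere.

**Bystanders:** the tape roll and carton look unmoved in the last picture.

**Arm:** it ended clear of everything, and the wrist force readings stayed below about 40 N. The tool had drifted about 6° off vertical by the end, which caused no trouble.

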